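Let a clamped glue-up down onto its bearers with a release valve

TASK

The glued panel in its clamps stands raised on the little hydraulic stand. Take the yellow peg of the release handle on the red block and crack the valve open a fraction of a turn (counterclockwise seen from above), just far enough for the ram to sink slowly, no faster than 2 cm a second, until the panel lies on the two wooden bearers and the platform is all the way down clear of it. Then shut the valve again until it seats snug, without forcing it, let go, and leave the panel and everything else on the bench alone.

Things in the scene. Friction and masses are not known exactly. Their poses are not given: they have to be found in the camera images.
- base: the hydraulic stand, bolted down: blue base plate 220 (x) x 480 (y) x 20 mm; origin at the centre of its underside, z up. In its frame: wooden bearers at y = -205 and +5 mm, each 160 (x) x 30 (y) mm, tops at z = 110 mm; blue ram cylinder between them at (0, -100 mm); red valve block 80 x 80 mm, top at z = 110 mm, centred at (0, +150 mm)
- bearers (a point): the point midway between the tops of the two bearers, 110 mm above the bench: the middle of the lowered panel's underside belongs here
- panel: glued panel of four wooden staves, 160 (x) x 260 (y) x 24 mm, 0.5 to 0.8 kg, in two bar clamps (to 38 mm high) whose red handles reach 190 mm from its middle in x; origin at the centre of its underside. It lies loose on the platform, 160 mm above the bench at the start. Not to be touched by the robot
- ram (a joint): sink of the ram, m: 0 at the start (platform top 160 mm up), 0.050 when the panel lands on the bearers, 0.065 at its lower stop (platform 15 mm under the panel). It stands still up to an unknown valve angle, then sinks faster the wider the valve is open, reacting within 0.3 s. Once the panel has landed it slows by 0.01 to 0.02 m/s and may stop: open a little more. Shutting the valve stops it
- valve (a joint): angle of the release handle, rad, grows counterclockwise seen from above as it opens (limits -0.5, 1.5); at 0 the arm points 50 degrees from the base's +x towards its +y. Starts at 0.12 to 0.25: shut, not tight. By load and oil the ram starts to sink anywhere from 0.4 to 0.9, then runs faster by 0.01 to 0.015 m/s per 0.1 rad: 0.1 further is slow, 0.2 further is near the limit; what is right one time is wrong the next
- handle: release handle on the red block, turning about a vertical axis: flat steel arm 14 mm wide, 10 mm thick, with an upright yellow peg at its end. Origin on the turning axis at the block's top; x along the arm. It stays where it is left. The oil pressure helps it open: sideways at the peg opening takes 2 to 4 N, shutting 5 to 6 N (0.32 N m of friction), a little more when quick (0.15 N m per rad/s)
- knob (a point): middle of the upright yellow peg of the handle, 148 mm above the bench, 85 mm from the turning axis. The peg is a round post 16 mm across that rises from 124 to 168 mm above the bench (14 mm above to 58 mm above the block's top); pinch it from above: it is a sleeve that revolves freely on its pin, so the hand need not turn
- valve_axis (a point): the handle's turning axis, at the height of the middle of the peg; the peg moves on a circle of 85 mm about it
- seat: the valve's springy seat, hidden inside the red block; origin on the turning axis at its top; its pose does not tell where the valve seats. Shutting, the stem meets it between 0.10 and -0.15 rad of joint valve, different each time: feel for it. From there the push at the peg rises from 6 N by 9 N per 0.1 rad. Snug is 11 to 16 N at the peg for half a second; under 10 N is not shut, over 19 N strains it
- tin: small green tin, 36 mm across and 34 mm tall, standing on the blue base plate beside the red block; bystander, origin at its foot
- offcut: wooden offcut 50 x 35 x 20 mm lying on the blue base plate beside the red block; bystander, origin at its underside
- plane: wooden hand plane 200 x 60 x 100 mm; bystander, origin at its underside
- glue: white glue bottle 56 mm across, 170 mm tall; bystander, origin at its foot
- hammer: hammer lying on the bench; bystander
- screwdriver: screwdriver with red handle lying on the bench; bystander
- pencils: dark steel pencil cup 56 mm across, 80 mm tall, pencils to 140 mm; bystander, origin at its foot

How it is judged:
On the way, in this order (a step that is already met when the one before it is completed fails the run):
1. the valve is cracked and the ram has begun to sink, with the panel still up on it (value of joint ram between 0.008 and 0.045 m), for 0.1 s.
2. the panel lies on the bearers and the ram is all the way down (value of joint ram above 0.058 m and z of panel in the frame of base between 0.106 and 0.115 m and horizontal distance between panel and bearers below 0.02 m and angle between panel's own z axis and vertical below 0.05 rad), for 0.2 s.
3. the valve is driven snug onto its seat (at least 10 N on the seat) (contact force between handle and seat above 10 N), for 0.2 s.
At the end, for the whole second after the job is handed in: The panel lies at rest and level (within 0.05 rad) on the two bearers, its middle within 20 mm of theirs; the ram is down (joint ram above 0.058 m); the valve has been driven snug onto its seat (at least 10 N there for 0.2 s) and is left shut (joint valve below 0.15 rad); the handle is released (all of step 2 and value of joint valve below 0.15 rad and linear speed of panel below 0.01 m/s and contact force between the fingers and handle below 0.2 N); the robot touches nothing.
It fails at once if the ram sinks faster than 0.03 m/s (velocity of joint ram above 0.03 m/s).
It fails at once if the valve is forced: more than 50 N on its seat (about 20 N at the peg) (contact force between handle and seat above 50 N).
It fails at once if the robot pushes the panel (contact force between any of the fingers, the arm and panel above 2 N).
It fails at once if the panel tips (angle between panel's own z axis and vertical above 0.12 rad).
It fails at once if a bystander is moved by more than 30 mm (distance of any of tin, offcut, plane, glue, hammer, screwdriver, pencils from where it was at the start of the episode above 0.03 m).
It also fails if it takes over 64 s, if anything falls off the work surface, if the arm or the gripper's body presses on something with over 40 N, if the wrist force passes 120 N, or if a joint passes its speed limit or range.

ROBOT

A 6-joint arm with a two-finger parallel gripper is mounted at the origin on the work surface. World frame = base frame: x ahead of the robot, y to its left, z up, the work surface at z = 0. Lengths are in m, angles in rad, forces in N, time in s.
With the tool pointing down it reaches from about 0.35 to 0.85 m from the base axis. Payload 8.1 kg.
Tool frame: the origin (TCP) lies at the very end of the fingers, on their centre line; the grasp point (between the pads) lies 19 mm behind it; z points along the fingers, y is the direction in which the jaws open and shut (so a half turn about z gives the same grasp; the last joint's range is limited). The gripper opens to 93 mm and grips with 3 to 60 N. Pads are 15 mm wide; open, the fingers measure 128 mm over their backs; the gripper's body (75 mm by 188 mm) begins 65 mm behind the grasp point.
Start: joints at [-1.211, 0.13, 1.488, -0, 1.523, -0.085], TCP at [0.258, -0.542, 0.219] pointing down, gripper open.
Joint ranges: [-2.96, 2.96], [-0.89, 2.26], [0.02, 2.5], [-1.34, 4.48], [0, 2.73], [-2.66, 2.66]. Speed limits (rad/s): [2.39, 2.39, 2.79, 3.14, 3.14, 3.14].

INTERFACE

Orientations are given as a rotation vector (axis times angle).
In Python, from plant import * gives the robot as it stands.
- The arm moves only by the tool apply_moves, never from a script. Its argument "commands" is one flat list of numbers, 7 for each row, row after row: the shift along the world's x, y, z in cm, then the turn, a rotation vector about the world's x, y, z in rad, then the finger opening in cm, from 0 to 9.3. A call has 1 to 8 rows; each row shifts and turns the pose as measured when the row begins; what a row does not reach is not made up. A row lasts 1/8 s, in which the tool goes at most 62.5 mm and 10.7 degrees, less where a joint would pass 70% of its speed; a pose out of reach is approached as far as the arm can. A call with a gripper value outside its range is refused whole. The fingers move at their own pace and stop on an object; "squeeze" is the grip in N (left out, the last holds). Time passes only in rows, so rows that do not move let the fingers close. It gives the time, the measured TCP pose, the force and the opening at its end, in the units of the state.
- read_state(): the state, without advancing time (a new reading comes with each control period).
- read_camera(name): name is "scene" or "top" or "wrist"; returns (picture, depth): 480x640x3 uint8, blue, green, red; 480x640 float32, m along the optical axis (not along the pixel's ray), 0 where there is no reading.
- camera_model(name): a dict with "intrinsics" (3x3 intrinsics, pixels), "R" (3x3) and "t" (3): a world point X has camera coordinates R X + t. Camera axes: x right, y down, z forward; pixel columns grow to the right and rows downward; lengths in m; the calibration is good to about 2 mm. A picture is of the moment at which its call begins: read the wrist's pose just before it. camera_model takes no time and is no camera call; for the wrist camera it gives the pose at the moment of the call.
- close_job(): hands the job in, once; it reports no verdict.
Trained networks look in the newest picture that a camera, given by its name, has taken for a name from the list of things; names that differ only in an ending like _2 or _b are one class to them, and where a whole thing is asked for, a point or a joint stands for the part that bears it (a point fixed in the world has none). Each returns a list of dicts, best first, with "conf" (0 to 1); they miss things now and then, are a little off and sometimes report something else, mostly with a low value. They report only what shows in the picture. A call takes as long as a camera call.
- find_in(query, camera): "point" ([x, y, z] in m, in the coordinates of the camera as it stood for that picture, good to about 4 mm: the middle of the surface that is visible of it).
- cut_out(query, camera): "mask" (480x640 bool, what is visible of it).
- spot_point(query, camera): "point" ([x, y, z] in m, in the coordinates of the camera as it stood for that picture, good to about 4 mm: a listed point, or the origin of a listed thing).
The state is a dict: "t": time; "q": joint angles; "dq": joint speeds; "joint_torque": joint torques, N m; "tool_pos": TCP position; "orientation": TCP orientation; "force": force on the tool from outside, world axes, zero at the start; "wrist_torque": the same for the moment, N m; "opening": finger opening in m.
Only numpy, scipy, OpenCV 4.12 (cv2) and the standard library are available. Lean on these libraries where they do the work, as an engineer would, in place of code of your own. Each camera call takes 0.05 s, during which the arm holds its last target. There are 200 camera calls.

## Working session

There is one attempt and no reset: what is moved stays moved. The work goes in short steps, Python scripts to look and compute and a tool call to move; the robot and the scene stay as the last step left them, time stands still between calls to the robot, and variables do not carry over. Pictures are saved under pics/ and viewed, about 8 in all and at most 12, crops included, and the job is handed in when it is done.

Besides the shell and the picture viewer there is one more tool, called after "Call:" as name(argument=value, ...) on one line, values as JSON. apply_moves: Moves the arm, as the interface text tells. Its arguments: {"type":"object","properties":{"commands":{"type":"array"},"squeeze":{"type":"number"}},"required":["commands"]}

```bash
mkdir -p pics; cat > h.py <<'E'
from plant import *
import numpy as np, cv2
def w(cam,p):
    m=camera_model(cam); return np.array(m["R"]).T@(np.array(p)-np.array(m["t"]))
def spots(cam,names,f=spot_point):
    for n in names:
        r=f(n,cam)
        print(cam,n,[(np.round(w(cam,d["point"]),4).tolist(),round(d["conf"],2)) for d in r[:2]])
E
python3 - <<'E'
from h import *
for c in ["scene","top"]:
    im,d=read_camera(c); cv2.imwrite(f"pics/{c}0.png",im)
    spots(c,["base","knob","valve_axis","panel","bearers","tin","offcut","handle"])
s=read_state(); print(s)
E
```

```text
scene base [([0.5036, 0.03, 0.0017], 0.71)]
scene knob [([0.5988, 0.2386, 0.1444], 0.59)]
scene valve_axis [([0.5396, 0.1805, 0.145], 0.96)]
scene panel [([0.4856, -0.0711, 0.159], 0.62)]
scene bearers []
scene tin [([0.4705, 0.2238, 0.0202], 0.58)]
scene offcut [([0.6174, 0.1718, 0.0173], 0.88)]
scene handle [([0.5441, 0.1813, 0.1087], 0.91)]
top base [([0.5108, 0.0265, -0.0021], 0.6)]
top knob [([0.609, 0.2389, 0.1487], 0.66)]
top valve_axis [([0.5483, 0.1762, 0.1474], 0.53)]
top panel [([0.4905, -0.0717, 0.1594], 0.93)]
top bearers [([0.5459, 0.1759, 0.1491], 0.34), ([0.5418, 0.1801, 0.1088], 0.28)]
top tin [([0.4686, 0.2235, 0.0149], 0.66)]
top offcut [([0.6171, 0.1688, 0.019], 0.65), ([0.5461, 0.1772, 0.1466], 0.31)]
top handle [([0.5422, 0.1765, 0.1112], 0.61)]
{'t': 0.9, 'q': array([-1.21138008e+00,  1.30396377e-01,  1.48820195e+00,  4.58195944e-06,
        1.52301007e+00, -8.53725978e-02]), 'dq': array([-0.00031565,  0.0006273 , -0.00016907, -0.00045392, -0.00059215,
       -0.00199197]), 'joint_torque': array([ 1.57600025e-03, -5.59749770e+01, -4.92069590e+01,  7.67807476e-02,
        2.25504523e-02,  3.91891558e-05]), 'tool_pos': array([ 0.25819699, -0.54160361,  0.21863631]), 'orientation': array([-3.06420614e+00, -6.92923694e-01, -3.74402246e-06]), 'force': array([-0.81271643,  0.58110079,  0.36840068]), 'wrist_torque': array([-0.004486  ,  0.05001138,  0.051374  ]), 'opening': 0.09326247459323359}
```

View pics/top0.png

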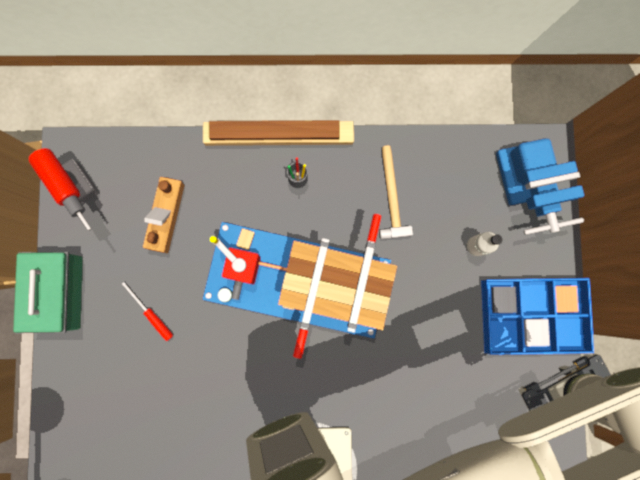

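View pics/scene0.png

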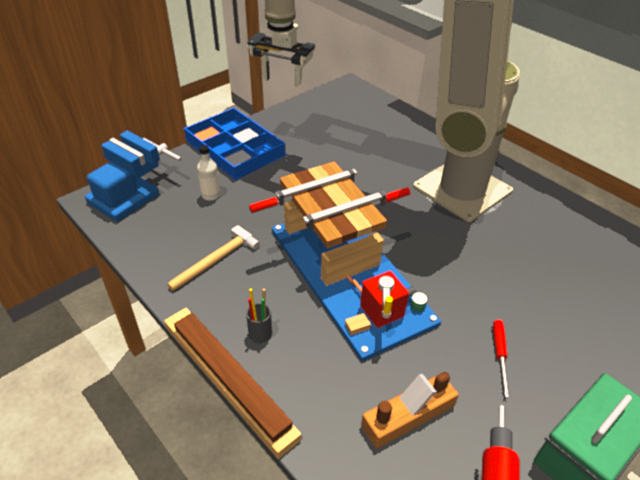

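```bash
python3 - <<'E'
from h import *
# yellow peg from depth
for c in ["scene","top"]:
    im,d=read_camera(c); m=camera_model(c)
    hsv=cv2.cvtColor(im,cv2.COLOR_BGR2HSV)
    K=np.array(m["intrinsics"]);v,u=np.nonzero((d>0))
    z=d[v,u]; P=np.stack([(u-K[0,2])/K[0,0]*z,(v-K[1,2])/K[1,1]*z,z],1)
    X=(P-np.array(m["t"]))@np.array(m["R"])
    h=hsv[v,u]
    s=(np.linalg.norm(X[:,:2]-[.604,.239],axis=1)<.05)&(X[:,2]>.118)&(h[:,0]>18)&(h[:,0]<35)&(h[:,1]>120)
    Y=X[s]; print(c,len(Y),Y.mean(0),Y.min(0),Y.max(0)); t=Y[Y[:,2]>.163]; print(len(t),t.mean(0))
    # panel mask for orientation
    s=(abs(X[:,2]-.184)<.006)&(np.linalg.norm(X[:,:2]-[.488,-.071],axis=1)<.2)
    r=cv2.minAreaRect(X[s][:,:2].astype(np.float32)*1000);print("panel",r)
    # red block top
    s=(abs(X[:,2]-.11)<.004)&(np.linalg.norm(X[:,:2]-[.543,.178],axis=1)<.07)
    print("block",cv2.minAreaRect(X[s][:,:2].astype(np.float32)*1000))
E
```

```text
scene 124 [0.606258   0.2387842  0.15026997] [0.59422915 0.22035374 0.11846104] [0.61303079 0.24502345 0.17027177]
37 [0.60424131 0.23734808 0.16609115]
panel ((489.3699645996094, -67.838623046875), (275.75726318359375, 305.2681579589844), 16.490636825561523)
block ((543.9227294921875, 178.5791015625), (80.44398498535156, 81.89256286621094), 76.82770538330078)
top 43 [0.6030463  0.23204681 0.16252524] [0.59636392 0.22604084 0.13818493] [0.61069778 0.24020391 0.17130995]
29 [0.60371972 0.23316135 0.16707816]
panel ((486.6009826660156, -71.43302917480469), (270.694091796875, 309.8059387207031), 18.297183990478516)
block ((542.2335815429688, 174.0429229736328), (79.33612060546875, 79.4661865234375), 76.74369812011719)
```

The top view shows the stand at about (300,285), the panel with two clamps at (338,285), and the red block at (240,265) with the yellow peg at (213,239). The base yaw is about -0.23 rad. The scene view shows the stand from the far side, with the peg at (388,300) and a clear view of the panel. I put the axis at (0.543, 0.1765) and the peg at (0.604, 0.2355). Next I approach high, with the jaws turned towards the tangent.

Call:
apply_moves(commands=[0,0,5,0,0,0,9.3,0,0,5,0,0,0,9.3,2.3,5.1,0,0,0,0.13,9.3,2.3,5.1,0,0,0,0.13,9.3,2.3,5.1,0,0,0,0.13,9.3,2.3,5.1,0,0,0,0.13,9.3,2.3,5.1,0,0,0,0.13,9.3,2.3,5.1,0,0,0,0.13,9.3], squeeze=30)

```text
t: 2.0
tool_pos: [0.397, -0.2289, 0.3209]
orientation: [2.554, 1.827, -0.001]
force: [0.3, -0.2, -0.0]
opening: 0.0929
```

Call:
apply_moves(commands=[2.5,5.55,0,0,0,0,9.3,2.5,5.55,0,0,0,0,9.3,2.5,5.55,0,0,0,0,9.3,2.5,5.55,0,0,0,0,9.3,2.5,5.55,0,0,0,0,9.3,2.5,5.55,0,0,0,0,9.3,2.5,5.55,0,0,0,0,9.3,2.0,5.0,0,0,0,0,9.3])

```text
t: 3.0
tool_pos: [0.5953, 0.2235, 0.3229]
orientation: [2.548, 1.826, 0.007]
force: [1.2, -0.9, -0.2]
opening: 0.0931
```

```bash
python3 - <<'E'
from h import *
print(read_state()["tool_pos"])
im,d=read_camera("wrist"); cv2.imwrite("pics/w1.png",im)
spots("wrist",["knob","valve_axis"])
m=camera_model("wrist");K=np.array(m["intrinsics"]);v,u=np.nonzero(d>0);z=d[v,u]
P=np.stack([(u-K[0,2])/K[0,0]*z,(v-K[1,2])/K[1,1]*z,z],1);X=(P-np.array(m["t"]))@np.array(m["R"])
h=cv2.cvtColor(im,cv2.COLOR_BGR2HSV)[v,u]
s=(np.linalg.norm(X[:,:2]-[.604,.236],axis=1)<.05)&(X[:,2]>.15)&(h[:,0]>18)&(h[:,0]<35)&(h[:,1]>120)
Y=X[s];print(len(Y),np.median(Y,0),Y.min(0),Y.max(0))
t=Y[Y[:,2]>.163];print(cv2.minEnclosingCircle(t[:,:2].astype(np.float32)*1000))
s=(abs(X[:,2]-.11)<.004)&(np.linalg.norm(X[:,:2]-[.543,.178],axis=1)<.07)
print("block",cv2.minAreaRect(X[s][:,:2].astype(np.float32)*1000))
E
```

```text
[0.59532352 0.22348071 0.32294033]
wrist knob [([0.6056, 0.2422, 0.146], 0.79), ([0.4663, 0.2298, 0.0197], 0.23)]
wrist valve_axis [([0.5417, 0.1789, 0.1517], 0.59)]
1285 [0.62475285 0.23747008 0.43303149] [0.59089107 0.19992708 0.15044867] [0.65323408 0.2518304  0.44017879]
((618.45703125, 229.32937622070312), 34.822715759277344)
block ((541.3353271484375, 178.33319091796875), (78.6577377319336, 78.34494018554688), 76.74846649169922)
```

Call:
apply_moves(commands=[0.9,1.4,-5,0,0,0,9.3,0,0,-5,0,0,0,9.3,0,0,0,0,0,0,9.3])

```text
t: 3.52
tool_pos: [0.6041, 0.2356, 0.2215]
orientation: [2.545, 1.828, 0.007]
force: [-0.0, 0.5, -0.1]
opening: 0.0928
```

```bash
python3 - <<'E'
from h import *
print(read_state()["tool_pos"])
im,d=read_camera("wrist"); cv2.imwrite("pics/w2.png",im)
spots("wrist",["knob","valve_axis"])
m=camera_model("wrist");K=np.array(m["intrinsics"]);v,u=np.nonzero(d>0);z=d[v,u]
P=np.stack([(u-K[0,2])/K[0,0]*z,(v-K[1,2])/K[1,1]*z,z],1);X=(P-np.array(m["t"]))@np.array(m["R"])
h=cv2.cvtColor(im,cv2.COLOR_BGR2HSV)[v,u]
s=(np.linalg.norm(X[:,:2]-[.604,.236],axis=1)<.05)&(X[:,2]>.163)&(X[:,2]<.175)&(h[:,0]>18)&(h[:,0]<35)&(h[:,1]>120)
Y=X[s];print(len(Y),np.median(Y,0),Y.min(0),Y.max(0))
print(cv2.minEnclosingCircle(Y[:,:2].astype(np.float32)*1000))
s=(abs(X[:,2]-.11)<.004)&(np.linalg.norm(X[:,:2]-[.543,.178],axis=1)<.07)
print("block",cv2.minAreaRect(X[s][:,:2].astype(np.float32)*1000))
# reference panel height in scene
im,d=read_camera("scene"); np.save("d0.npy",d); cv2.imwrite("pics/s1.png",im)
im,d=read_camera("scene"); r=np.load("d0.npy")
k=cut_out("panel","scene")[0]; mk=cv2.erode(k["mask"].astype(np.uint8),np.ones((5,5)))>0
np.save("mk.npy",mk); q=(r>0)&(d>0)&mk; e=(d-r)[q]; print(k["conf"],q.sum(),e.mean()*1e3,e.std()*1e3)
for n in ["ram","bearers"]:
    for k in cut_out(n,"scene")[:2]:
        vv,uu=np.nonzero(k["mask"]); print(n,k["conf"],len(vv),uu.min(),uu.max(),vv.min(),vv.max())
E
```

```text
[0.60412143 0.23564191 0.22150155]
wrist knob [([0.6088, 0.24, 0.1556], 0.9)]
wrist valve_axis [([0.5465, 0.1795, 0.1583], 0.63), ([0.4391, 0.4455, 0.0069], 0.56)]
165 [0.60989931 0.24342928 0.1723128 ] [0.60091038 0.23062621 0.16316905] [0.61580127 0.24582512 0.17499891]
((608.1704711914062, 238.17709350585938), 7.924621105194092)
block ((547.38427734375, 180.01792907714844), (80.04888153076172, 80.14423370361328), 76.49378967285156)
0.85 4557 0.048038155 4.0119295
ram 0.64 249 411 426 293 311
bearers 0.55 10040 272 440 201 361
```

View pics/w2.png

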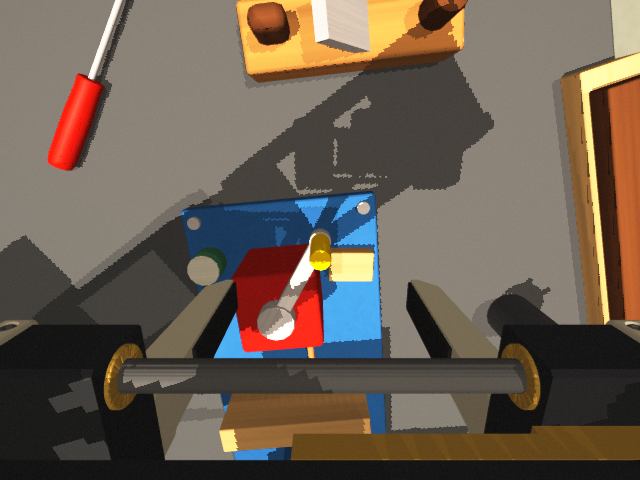

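View pics/s1.png

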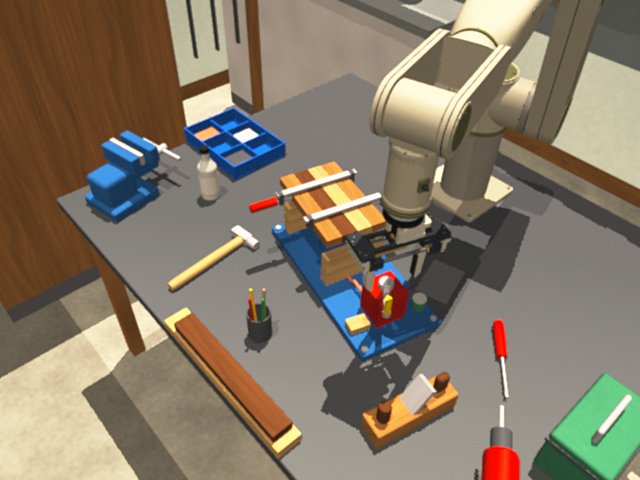

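The wrist view shows the peg at (320,250), midway between the fingers, with the arm running down to the hub at (277,320). The scene view shows the panel unobstructed at (335,205). I descend and pinch.

Call:
apply_moves(commands=[0.2,0.2,-4.5,0,0,0,9.3,0,0,-4.3,0,0,0,9.3,0,0,0,0,0,0,1,0,0,0,0,0,0,1,0,0,0,0,0,0,1,0,0,0,0,0,0,1,0,0,0,0,0,0,1,0,0,0,0,0,0,1])

```text
t: 4.92
tool_pos: [0.6154, 0.2414, 0.1512]
orientation: [2.537, 1.823, 0.049]
force: [0.6, 0.4, -0.9]
opening: 0.0376
```

```bash
cat >> h.py <<'E'
def sink(prev=None):
    im,d=read_camera("scene"); t=read_state()["t"]; ks=cut_out("panel","scene")
    m=camera_model("scene");K=np.array(m["intrinsics"])
    mk=cv2.erode(ks[0]["mask"].astype(np.uint8),np.ones((3,3)))>0
    v,u=np.nonzero((d>0)&mk);z=d[v,u]
    P=np.stack([(u-K[0,2])/K[0,0]*z,(v-K[1,2])/K[1,1]*z,z],1);X=(P-np.array(m["t"]))@np.array(m["R"])
    R=np.array([[np.cos(.23),-np.sin(.23)],[np.sin(.23),np.cos(.23)]]);B=(X[:,:2]-[.487,-.070])@R.T
    print("t %.2f n %d conf %.2f panel z med %.1f"%(t,len(z),ks[0]["conf"],np.median(X[:,2])*1e3))
    return im,d
def peg():
    s=read_state();p=s["tool_pos"];c=np.array([.5437,.1777]);r=p[:2]-c
    f=s["force"];a=np.arctan2(r[1],r[0]);T=np.array([-np.sin(a),np.cos(a)]);N=np.array([np.cos(a),np.sin(a)])
    print("tcp",np.round(p,4),"phi %.3f valve %.3f r %.4f"%(a,a-np.radians(36.7),np.hypot(*r)),"ft %.1f fr %.1f fz %.1f"%(f[:2]@T,f[:2]@N,f[2]),"open %.4f"%s["opening"], "tz %.2f"%s["wrist_torque"][2])
E
python3 - <<'E'
from h import *
peg(); sink(); sink()
E
```

```text
tcp [0.6154 0.2414 0.1512] phi 0.726 valve 0.086 r 0.0959 ft -0.1 fr 0.7 fz -0.9 open 0.0376 tz -0.03
t 4.97 n 5211 conf 0.86 panel z med 182.5
t 5.08 n 5299 conf 0.80 panel z med 182.4
```

```bash
cat >> h.py <<'E'
from scipy.spatial.transform import Rotation as Ro
def tilt(yaw=None):
    s=read_state();R=Ro.from_rotvec(s["orientation"]).as_matrix()
    z=R[:,2];c=np.cross(z,[0,0,-1]);print("tool z",np.round(z,3),"corr",np.round(c,3),"jaw deg",np.degrees(np.arctan2(R[1,1],R[0,1])))
E
python3 - <<'E'
from h import *
peg();tilt(); print(read_state()["q"],read_state()["dq"])
E
```

```text
tcp [0.6143 0.2421 0.1507] phi 0.740 valve 0.099 r 0.0956 ft 5.6 fr -1.4 fz 3.1 open 0.0216 tz -0.04
tool z [ 0.033  0.006 -0.999] corr [-0.006  0.033  0.   ] jaw deg -18.589716196577832
[ 0.30032716  0.29653873  1.42342893 -0.00438153  1.38859793  0.62526975] [ 0.00224057  0.00114269  0.00174613  0.00216212 -0.00272448  0.00066975]
```

Call:
apply_moves(commands=[0,0,0,0,0,0,5,0,0,0,0,0,0,5,-0.8,-0.4,0,-0.006,0.033,0,5,0,0,0,0,0,0,5])

```text
t: 5.62
tool_pos: [0.6057, 0.2374, 0.1502]
orientation: [-2.551, -1.834, 0.005]
force: [0.6, 0.0, -0.5]
opening: 0.0498
```

```bash
python3 - <<'E'
from h import *
peg();tilt()
E
```

```text
tcp [0.6057 0.2374 0.1502] phi 0.767 valve 0.126 r 0.0860 ft -0.4 fr 0.4 fz -0.5 open 0.0498 tz 0.02
tool z [-0.003 -0.002 -1.   ] corr [ 0.002 -0.003  0.   ] jaw deg -18.576835217375354
```

Call:
apply_moves(commands=[0,0,-0.9,0,0,0,5,0,0,-0.9,0,0,0,5,0,0,0,0,0,0,1,0,0,0,0,0,0,1,0,0,0,0,0,0,1,0,0,0,0,0,0,1,0,0,0,0,0,0,1,0,0,0,0,0,0,1])

```text
t: 6.62
tool_pos: [0.606, 0.2372, 0.1303]
orientation: [2.551, 1.833, -0.005]
force: [1.5, 0.3, -1.2]
opening: 0.0159
```

```bash
python3 - <<'E'
from h import *
peg();tilt();sink()
E
```

```text
tcp [0.606  0.2372 0.1303] phi 0.762 valve 0.121 r 0.0862 ft -0.8 fr 1.3 fz -1.2 open 0.0159 tz 0.05
tool z [-0.002 -0.002 -1.   ] corr [ 0.002 -0.002  0.   ] jaw deg -18.593881021537754
t 6.67 n 5124 conf 0.84 panel z med 182.5
```

Call:
apply_moves(commands=[-0.24,0.25,0.1,0,0,0,1,-0.25,0.23,0,0,0,0,1,-0.26,0.22,0,0,0,0,1,-0.27,0.22,0,0,0,0,1,-0.28,0.2,0,0,0,0,1,-0.29,0.19,0,0,0,0,1,0,0,0,0,0,0,1])

```text
t: 7.6
tool_pos: [0.5897, 0.2511, 0.1304]
orientation: [2.551, 1.833, -0.003]
force: [1.9, 0.7, -3.7]
opening: 0.0159
```

```bash
python3 - <<'E'
from h import *
peg();tilt();sink();sink()
E
```

```text
tcp [0.5897 0.2511 0.1304] phi 1.011 valve 0.371 r 0.0866 ft -1.2 fr 1.6 fz -3.7 open 0.0159 tz 0.01
tool z [-0.001 -0.002 -1.   ] corr [ 0.002 -0.001  0.   ] jaw deg -18.606602101106198
t 7.65 n 5312 conf 0.56 panel z med 182.5
t 7.75 n 5407 conf 0.58 panel z med 182.5
```

Call:
apply_moves(commands=[-0.3,0.17,0.1,0,0,0,1,-0.3,0.15,0,0,0,0,1,0,0,0,0,0,0,1,0,0,0,0,0,0,1,0,0,0,0,0,0,1,0,0,0,0,0,0,1])

```text
t: 8.55
tool_pos: [0.5838, 0.2546, 0.1303]
orientation: [-2.552, -1.833, 0.002]
force: [2.0, 1.9, -3.9]
opening: 0.0153
```

```bash
python3 - <<'E'
from h import *
peg();sink();sink()
E
```

```text
tcp [0.5838 0.2546 0.1303] phi 1.090 valve 0.449 r 0.0868 ft -0.9 fr 2.6 fz -3.9 open 0.0153 tz -0.01
t 8.60 n 5473 conf 0.91 panel z med 182.4
t 8.70 n 5603 conf 0.84 panel z med 182.4
```

Call:
apply_moves(commands=[-0.32,0.13,0,0,0,0,1,-0.32,0.12,0,0,0,0,1,0,0,0,0,0,0,1,0,0,0,0,0,0,1,0,0,0,0,0,0,1,0,0,0,0,0,0,1])

```text
t: 9.5
tool_pos: [0.5782, 0.2574, 0.1304]
orientation: [2.552, 1.832, 0.001]
force: [2.3, 2.3, -4.8]
opening: 0.0151
```

```bash
python3 - <<'E'
from h import *
peg();sink();sink()
E
```

```text
tcp [0.5782 0.2574 0.1304] phi 1.162 valve 0.522 r 0.0869 ft -1.3 fr 3.0 fz -4.8 open 0.0151 tz -0.03
t 9.55 n 5594 conf 0.63 panel z med 182.3
t 9.65 n 5303 conf 0.69 panel z med 182.5
```

```bash
python3 - <<'E'
from h import *
im,d=read_camera("wrist"); cv2.imwrite("pics/w3.png",im[150:450,100:540])
spots("wrist",["knob"])
E
```

```text
wrist knob [([0.5804, 0.2567, 0.1497], 0.93)]
```

View pics/w3.png

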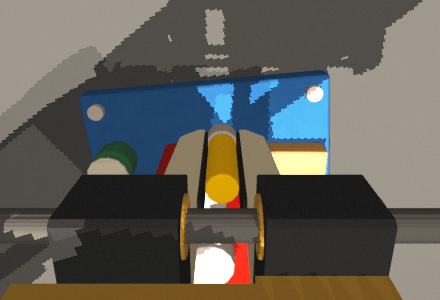

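The wrist crop shows the peg at (222,160) between both fingers, and the detector puts it within 3 mm of the TCP. The grip is good, so I keep opening.

Call:
apply_moves(commands=[-0.33,0.11,0,0,0,0,1,-0.33,0.09,0,0,0,0,1,0,0,0,0,0,0,1,0,0,0,0,0,0,1,0,0,0,0,0,0,1,0,0,0,0,0,0,1])

```text
t: 10.55
tool_pos: [0.5723, 0.2599, 0.1304]
orientation: [2.551, 1.831, 0.004]
force: [3.1, 3.1, -4.9]
opening: 0.0154
```

```bash
python3 - <<'E'
from h import *
peg();sink();sink()
E
```

```text
tcp [0.5723 0.2599 0.1304] phi 1.236 valve 0.595 r 0.0870 ft -2.0 fr 3.9 fz -4.9 open 0.0154 tz -0.02
t 10.60 n 5485 conf 0.55 panel z med 182.5
t 10.70 n 5386 conf 0.81 panel z med 182.5
```

Call:
apply_moves(commands=[-0.33,0.12,0,0,0,0,1,-0.33,0.11,0,0,0,0,1,0,0,0,0,0,0,1,0,0,0,0,0,0,1,0,0,0,0,0,0,1,0,0,0,0,0,0,1])

```text
t: 11.5
tool_pos: [0.5662, 0.2619, 0.1304]
orientation: [2.551, 1.83, 0.006]
force: [2.5, 3.1, -4.5]
opening: 0.0155
```

```bash
python3 - <<'E'
from h import *
peg();sink();sink()
E
```

```text
tcp [0.5662 0.2619 0.1304] phi 1.310 valve 0.669 r 0.0871 ft -1.6 fr 3.7 fz -4.5 open 0.0155 tz 0.00
t 11.55 n 5520 conf 0.76 panel z med 175.9
t 11.65 n 5528 conf 0.80 panel z med 174.7
```

Call:
apply_moves(commands=[0,0,0,0,0,0,1,0,0,0,0,0,0,1,0,0,0,0,0,0,1,0,0,0,0,0,0,1])

```text
t: 12.2
tool_pos: [0.5662, 0.2619, 0.1304]
orientation: [2.551, 1.83, 0.006]
force: [2.1, 2.5, -3.9]
opening: 0.0156
```

```bash
python3 - <<'E'
from h import *
peg();sink();sink()
E
```

```text
tcp [0.5662 0.2619 0.1304] phi 1.310 valve 0.669 r 0.0871 ft -1.4 fr 3.0 fz -3.9 open 0.0156 tz 0.01
t 12.25 n 5536 conf 0.93 panel z med 168.4
t 12.35 n 5408 conf 0.76 panel z med 167.4
```

Call:
apply_moves(commands=[0,0,0,0,0,0,1,0,0,0,0,0,0,1,0,0,0,0,0,0,1,0,0,0,0,0,0,1,0,0,0,0,0,0,1,0,0,0,0,0,0,1,0,0,0,0,0,0,1,0,0,0,0,0,0,1])

```text
t: 13.4
tool_pos: [0.5662, 0.2618, 0.1304]
orientation: [2.551, 1.83, 0.006]
force: [2.2, 1.8, -4.3]
opening: 0.0155
```

Call:
apply_moves(commands=[0,0,0,0,0,0,1,0,0,0,0,0,0,1,0,0,0,0,0,0,1,0,0,0,0,0,0,1,0,0,0,0,0,0,1,0,0,0,0,0,0,1,0,0,0,0,0,0,1,0,0,0,0,0,0,1])

```text
t: 14.4
tool_pos: [0.5662, 0.2619, 0.1304]
orientation: [2.551, 1.83, 0.006]
force: [2.6, 3.4, -4.7]
opening: 0.0153
```

```bash
python3 - <<'E'
from h import *
peg();sink();sink()
E
```

```text
tcp [0.5662 0.2619 0.1304] phi 1.309 valve 0.669 r 0.0871 ft -1.6 fr 3.9 fz -4.7 open 0.0153 tz -0.05
t 14.45 n 5453 conf 0.97 panel z med 151.1
t 14.55 n 5254 conf 0.95 panel z med 150.4
```

Call:
apply_moves(commands=[0,0,0,0,0,0,1,0,0,0,0,0,0,1,0,0,0,0,0,0,1,0,0,0,0,0,0,1,0,0,0,0,0,0,1,0,0,0,0,0,0,1,0,0,0,0,0,0,1,0,0,0,0,0,0,1])

```text
t: 15.6
tool_pos: [0.5662, 0.2619, 0.1303]
orientation: [2.551, 1.83, 0.006]
force: [2.5, 2.3, -3.8]
opening: 0.0153
```

Call:
apply_moves(commands=[0,0,0,0,0,0,1,0,0,0,0,0,0,1,0,0,0,0,0,0,1,0,0,0,0,0,0,1,0,0,0,0,0,0,1,0,0,0,0,0,0,1,0,0,0,0,0,0,1,0,0,0,0,0,0,1])

```text
t: 16.6
tool_pos: [0.5662, 0.2619, 0.1304]
orientation: [2.551, 1.83, 0.006]
force: [1.9, 2.3, -4.1]
opening: 0.0156
```

```bash
python3 - <<'E'
from h import *
peg();sink();im,d=sink();cv2.imwrite("pics/s2.png",cv2.resize(im[140:380,240:460],None,fx=2.4,fy=2.4))
for n in ["ram","base"]:
    for k in cut_out(n,"scene")[:2]:
        vv,uu=np.nonzero(k["mask"]); print(n,k["conf"],len(vv),uu.min(),uu.max(),vv.min(),vv.max())
E
```

```text
tcp [0.5662 0.2619 0.1304] phi 1.310 valve 0.669 r 0.0871 ft -1.3 fr 2.7 fz -4.1 open 0.0156 tz -0.00
t 16.65 n 5324 conf 0.89 panel z med 139.8
t 16.75 n 5275 conf 0.66 panel z med 139.4
base 0.74 8543 272 440 214 361
```

View pics/s2.png

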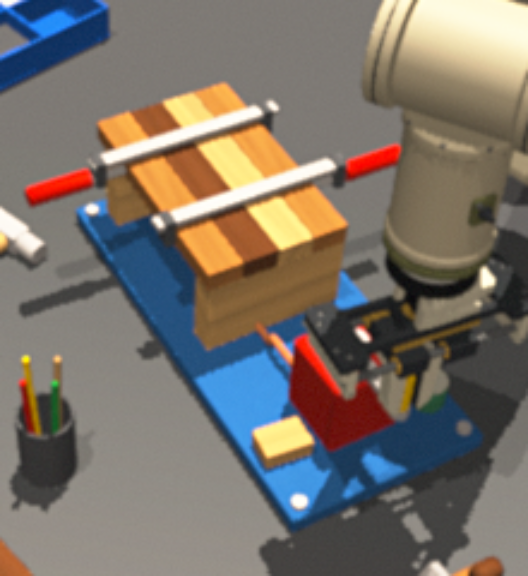

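The scene crop shows the panel level, just above the bearers, and the platform hidden under it. The rate has dropped to about 5 mm/s, so I start a slow opening ramp of about 0.05 rad/s. That keeps the ram slow through landing even though I can't see it.

Call:
apply_moves(commands=[-0.21,0.05,0,0,0,0,1,0,0,0,0,0,0,1,0,0,0,0,0,0,1,0,0,0,0,0,0,1,-0.21,0.05,0,0,0,0,1,0,0,0,0,0,0,1,0,0,0,0,0,0,1,0,0,0,0,0,0,1])

```text
t: 17.9
tool_pos: [0.5623, 0.2629, 0.1304]
orientation: [2.551, 1.83, 0.007]
force: [2.6, 3.4, -4.3]
opening: 0.0151
```

```bash
python3 - <<'E'
from h import *
peg();sink();sink()
E
```

```text
tcp [0.5623 0.2629 0.1304] phi 1.355 valve 0.715 r 0.0872 ft -1.8 fr 3.8 fz -4.3 open 0.0151 tz -0.01
t 17.95 n 5364 conf 0.56 panel z med 132.7Traceback (most recent call last):
  File "<stdin>", line 2, in <module>
  File "h.py", line 12, in sink
    mk=cv2.erode(ks[0]["mask"].astype(np.uint8),np.ones((3,3)))>0
                 ~~^^^
IndexError: list index out of range
```

Call:
apply_moves(commands=[-0.22,0.04,0,0,0,0,1,0,0,0,0,0,0,1,0,0,0,0,0,0,1,0,0,0,0,0,0,1,-0.22,0.04,0,0,0,0,1,0,0,0,0,0,0,1,0,0,0,0,0,0,1,0,0,0,0,0,0,1])

```text
t: 19.1
tool_pos: [0.5582, 0.2637, 0.1304]
orientation: [2.551, 1.829, 0.008]
force: [3.1, 3.1, -5.2]
opening: 0.0156
```

Call:
apply_moves(commands=[-0.22,0.03,0,0,0,0,1,0,0,0,0,0,0,1,0,0,0,0,0,0,1,0,0,0,0,0,0,1,-0.22,0.03,0,0,0,0,1,0,0,0,0,0,0,1,0,0,0,0,0,0,1,0,0,0,0,0,0,1])

```text
t: 20.1
tool_pos: [0.5542, 0.2643, 0.1304]
orientation: [2.551, 1.829, 0.009]
force: [2.2, 2.6, -4.0]
opening: 0.0156
```

```bash
python3 - <<'E'
from h import *
peg()
im,d=read_camera("wrist"); cv2.imwrite("pics/w4.png",im)
spots("wrist",["ram","panel","knob"],find_in); sink()
spots("scene",["ram"],find_in)
E
```

```text
tcp [0.5542 0.2643 0.1304] phi 1.451 valve 0.810 r 0.0873 ft -1.9 fr 2.9 fz -4.0 open 0.0156 tz 0.01
wrist ram []
wrist panel [([0.6199, 0.1812, 0.0403], 0.44)]
wrist knob [([0.5549, 0.2633, 0.1369], 0.57), ([0.5524, 0.2399, 0.0202], 0.18)]
t 20.35 n 5268 conf 0.57 panel z med 132.8
scene ram []
```

View pics/w4.png

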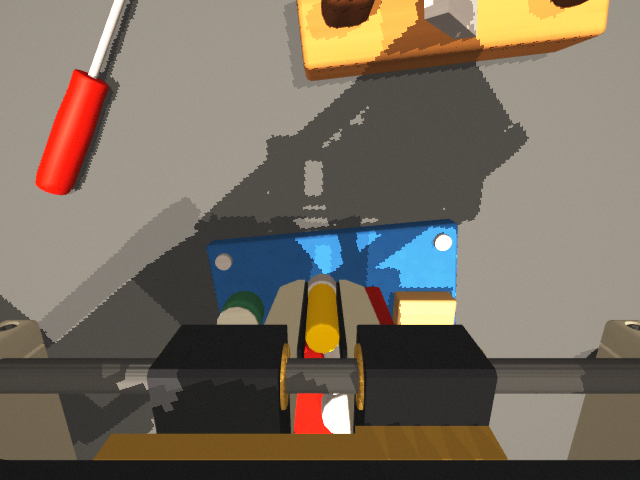

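The wrist view shows the peg at (322,310), held well, with the platform out of sight. I continue the slow ramp open loop. From the stated gains the ram stays under about 16 mm/s over its last 15 mm.

Call:
apply_moves(commands=[-0.27,0.03,0,0,0,0,1,0,0,0,0,0,0,1,0,0,0,0,0,0,1,0,0,0,0,0,0,1,-0.27,0.02,0,0,0,0,1,0,0,0,0,0,0,1,0,0,0,0,0,0,1,0,0,0,0,0,0,1])

```text
t: 21.45
tool_pos: [0.549, 0.2649, 0.1304]
orientation: [2.551, 1.829, 0.01]
force: [2.2, 3.2, -4.2]
opening: 0.0156
```

Call:
apply_moves(commands=[-0.27,0.01,0,0,0,0,1,0,0,0,0,0,0,1,0,0,0,0,0,0,1,0,0,0,0,0,0,1,-0.27,0,0,0,0,0,1,0,0,0,0,0,0,1,0,0,0,0,0,0,1,0,0,0,0,0,0,1])

```text
t: 22.45
tool_pos: [0.544, 0.2651, 0.1304]
orientation: [2.551, 1.828, 0.012]
force: [1.8, 3.7, -4.2]
opening: 0.0152
```

Call:
apply_moves(commands=[-0.27,-0.01,0,0,0,0,1,0,0,0,0,0,0,1,0,0,0,0,0,0,1,0,0,0,0,0,0,1,-0.27,-0.01,0,0,0,0,1,0,0,0,0,0,0,1,0,0,0,0,0,0,1,0,0,0,0,0,0,1])

```text
t: 23.45
tool_pos: [0.5391, 0.265, 0.1304]
orientation: [2.551, 1.828, 0.013]
force: [1.5, 4.6, -4.7]
opening: 0.0158
```

```bash
python3 - <<'E'
from h import *
peg();tilt();sink()
E
```

```text
tcp [0.5391 0.265  0.1304] phi 1.624 valve 0.983 r 0.0874 ft -1.7 fr 4.5 fz -4.7 open 0.0158 tz 0.00
tool z [ 0.009  0.002 -1.   ] corr [-0.002  0.009  0.   ] jaw deg -18.752076619316647
t 23.50 n 5205 conf 0.61 panel z med 132.9
```

Call:
apply_moves(commands=[-0.27,-0.02,0,0,0,0,1,0,0,0,0,0,0,1,0,0,0,0,0,0,1,0,0,0,0,0,0,1,-0.27,-0.03,0,0,0,0,1,0,0,0,0,0,0,1,0,0,0,0,0,0,1,0,0,0,0,0,0,1])

```text
t: 24.55
tool_pos: [0.5342, 0.2646, 0.1304]
orientation: [2.551, 1.828, 0.015]
force: [1.8, 3.6, -4.0]
opening: 0.0154
```

Call:
apply_moves(commands=[-0.27,-0.04,0,0,0,0,1,0,0,0,0,0,0,1,0,0,0,0,0,0,1,0,0,0,0,0,0,1,-0.27,-0.05,0,0,0,0,1,0,0,0,0,0,0,1,0,0,0,0,0,0,1,0,0,0,0,0,0,1])

```text
t: 25.55
tool_pos: [0.5292, 0.2639, 0.1304]
orientation: [2.551, 1.827, 0.016]
force: [1.6, 4.2, -3.9]
opening: 0.0153
```

Call:
apply_moves(commands=[-0.27,-0.05,0,0,0,0,1,0,0,0,0,0,0,1,0,0,0,0,0,0,1,0,0,0,0,0,0,1,-0.27,-0.06,0,0,0,0,1,0,0,0,0,0,0,1,0,0,0,0,0,0,1,0,0,0,0,0,0,1])

```text
t: 26.55
tool_pos: [0.5242, 0.263, 0.1304]
orientation: [2.551, 1.827, 0.018]
force: [0.0, 4.4, -4.2]
opening: 0.0155
```

Call:
apply_moves(commands=[0,0,0,0,0,0,1,0,0,0,0,0,0,1,0,0,0,0,0,0,1,0,0,0,0,0,0,1,0,0,0,0,0,0,1,0,0,0,0,0,0,1,0,0,0,0,0,0,1,0,0,0,0,0,0,1])

```text
t: 27.55
tool_pos: [0.5242, 0.263, 0.1303]
orientation: [2.551, 1.827, 0.018]
force: [0.2, 3.8, -3.9]
opening: 0.0153
```

```bash
python3 - <<'E'
from h import *
peg();tilt();sink()
E
```

```text
tcp [0.5242 0.263  0.1303] phi 1.796 valve 1.155 r 0.0875 ft -1.1 fr 3.6 fz -3.9 open 0.0153 tz 0.05
tool z [ 0.011  0.004 -1.   ] corr [-0.004  0.011  0.   ] jaw deg -18.779792393510576
t 27.60 n 5211 conf 0.90 panel z med 132.8
```

```bash
python3 - <<'E'
from h import *
from scipy.optimize import least_squares
P=np.array([(.606,.2372),(.5897,.2511),(.5838,.2546),(.5782,.2574),(.5723,.2599),(.5662,.2619),(.5623,.2629),(.5542,.2643),(.544,.2651),(.5342,.2646),(.5242,.263)])
r=least_squares(lambda c:np.hypot(*(P-c[:2]).T)-c[2],[.544,.178,.085]);c=r.x;print(c,np.abs(r.fun).max())
r=least_squares(lambda c:np.hypot(*(P-c[:2]).T)-.085,[.544,.178]);c=r.x;print(c,np.abs(r.fun).max())
p=read_state()["tool_pos"][:2];a0=np.arctan2(*(p-c)[::-1]);print(a0, np.arctan2(*(P[0]-c)[::-1]))
k=a0-.07*np.arange(0,22);W=c+.085*np.stack([np.cos(k),np.sin(k)],1)
for a,w0 in zip(k[1:],np.diff(W,axis=0)*100):print("%.3f"%(a),np.round(w0,2))
E
```

```text
[0.54295758 0.17993364 0.08515055] 4.742502507830426e-05
[0.54300158 0.1800843 ] 4.915404807602497e-05
1.7936989363706284 0.7364611930474493
1.724 [0.58 0.11]
1.654 [0.59 0.07]
1.584 [0.59 0.03]
1.514 [ 0.59 -0.01]
1.444 [ 0.59 -0.05]
1.374 [ 0.59 -0.1 ]
1.304 [ 0.58 -0.14]
1.234 [ 0.57 -0.18]
1.164 [ 0.55 -0.22]
1.094 [ 0.54 -0.25]
1.024 [ 0.52 -0.29]
0.954 [ 0.5  -0.33]
0.884 [ 0.47 -0.36]
0.814 [ 0.45 -0.39]
0.744 [ 0.42 -0.42]
0.674 [ 0.39 -0.45]
0.604 [ 0.35 -0.48]
0.534 [ 0.32 -0.5 ]
0.464 [ 0.28 -0.52]
0.394 [ 0.25 -0.54]
0.324 [ 0.21 -0.56]
```

The fitted circle has its axis at (0.5430, 0.1800) and radius 0.0851, with residuals under 0.05 mm. Now I shut along it.

Call:
apply_moves(commands=[0.58,0.11,0,0,0,0,1,0.59,0.07,0,0,0,0,1,0.59,0.03,0,0,0,0,1,0.59,-0.01,0,0,0,0,1,0.59,-0.05,0,0,0,0,1,0.59,-0.1,0,0,0,0,1,0,0,0,0,0,0,1])

```text
t: 28.52
tool_pos: [0.5555, 0.2642, 0.1304]
orientation: [-2.551, -1.83, -0.002]
force: [2.2, 2.8, -3.9]
opening: 0.0155
```

```bash
cat >> h.py <<'E'
def peg2(n=0,st=.04):
    s=read_state();p=s["tool_pos"];c=np.array([.5430,.1800]);r=p[:2]-c;f=s["force"];a=np.arctan2(r[1],r[0])
    T=np.array([-np.sin(a),np.cos(a)]);N=np.array([np.cos(a),np.sin(a)])
    print("t %.2f"%s["t"],"z %.4f phi %.4f r %.4f"%(p[2],a,np.hypot(*r)),"ft %.1f fr %.1f fz %.1f"%(f[:2]@T,f[:2]@N,f[2]),"open %.4f"%s["opening"])
    k=a-st*np.arange(0,n+1);W=c+.085*np.stack([np.cos(k),np.sin(k)],1);W[0]=p[:2]
    for b,w0 in zip(k[1:],np.diff(W,axis=0)*100):print("%.3f"%b,np.round(w0,2))
E
python3 - <<'E'
from h import *
peg2(8,.06);tilt()
E
```

```text
t 28.52 z 0.1304 phi 1.4228 r 0.0851 ft -1.7 fr 3.1 fz -3.9 open 0.0155
1.363 [ 0.5 -0.1]
1.303 [ 0.5  -0.12]
1.243 [ 0.49 -0.15]
1.183 [ 0.48 -0.18]
1.123 [ 0.47 -0.21]
1.063 [ 0.45 -0.23]
1.003 [ 0.44 -0.26]
0.943 [ 0.42 -0.29]
tool z [-0.     0.002 -1.   ] corr [-0.002 -0.    -0.   ] jaw deg -18.67305321999471
```

Call:
apply_moves(commands=[0.5,-0.1,0,0,0,0,1,0.5,-0.12,0,0,0,0,1,0.49,-0.15,0,0,0,0,1,0.48,-0.18,0,0,0,0,1,0.47,-0.21,0,0,0,0,1,0.45,-0.23,0,0,0,0,1,0.44,-0.26,0,0,0,0,1,0.42,-0.29,0,0,0,0,1])

```text
t: 29.52
tool_pos: [0.5896, 0.2512, 0.1303]
orientation: [-2.542, -1.831, 0.008]
force: [-3.1, 5.3, -2.2]
opening: 0.0155
```

```bash
python3 - <<'E'
from h import *
peg2(8,.04);tilt()
E
```

```text
t 29.52 z 0.1303 phi 0.9918 r 0.0851 ft 5.5 fr 2.8 fz -2.2 open 0.0155
0.952 [ 0.28 -0.2 ]
0.912 [ 0.27 -0.2 ]
0.872 [ 0.26 -0.21]
0.832 [ 0.26 -0.22]
0.792 [ 0.25 -0.23]
0.752 [ 0.24 -0.24]
0.712 [ 0.23 -0.25]
0.672 [ 0.22 -0.26]
tool z [-0.009  0.004 -1.   ] corr [-0.004 -0.009 -0.   ] jaw deg -18.48024038084326
```

Call:
apply_moves(commands=[0.28,-0.2,0,0,0,0,1,0.27,-0.2,0,0,0,0,1,0.26,-0.21,0,0,0,0,1,0.26,-0.22,0,0,0,0,1,0.25,-0.23,0,0,0,0,1])

```text
t: 30.15
tool_pos: [0.6013, 0.242, 0.1303]
orientation: [-2.538, -1.831, 0.012]
force: [-4.0, 4.7, -2.2]
opening: 0.0155
```

```bash
python3 - <<'E'
from h import *
peg2(8,.025);tilt()
E
```

```text
t 30.15 z 0.1303 phi 0.8160 r 0.0851 ft 6.2 fr 0.7 fz -2.2 open 0.0155
0.791 [ 0.15 -0.15]
0.766 [ 0.15 -0.15]
0.741 [ 0.15 -0.15]
0.716 [ 0.14 -0.16]
0.691 [ 0.14 -0.16]
0.666 [ 0.13 -0.17]
0.641 [ 0.13 -0.17]
0.616 [ 0.12 -0.17]
tool z [-0.013  0.005 -1.   ] corr [-0.005 -0.013 -0.   ] jaw deg -18.36225999329702
```

Friction reads about 6 N, as expected. Next come small steps with checks.

Call:
apply_moves(commands=[0.15,-0.15,0,0,0,0,1,0.15,-0.15,0,0,0,0,1,0.15,-0.15,0,0,0,0,1])

```text
t: 30.52
tool_pos: [0.6051, 0.2383, 0.1303]
orientation: [-2.535, -1.832, 0.013]
force: [-3.3, 3.8, -1.3]
opening: 0.0155
```

```bash
python3 - <<'E'
from h import *
peg2(6,.025)
E
```

```text
t 30.52 z 0.1303 phi 0.7540 r 0.0852 ft 5.1 fr 0.2 fz -1.3 open 0.0155
0.729 [ 0.13 -0.17]
0.704 [ 0.14 -0.16]
0.679 [ 0.14 -0.16]
0.654 [ 0.13 -0.17]
0.629 [ 0.13 -0.17]
0.604 [ 0.12 -0.17]
```

Call:
apply_moves(commands=[0.14,-0.16,0,0,0,0,1,0.14,-0.16,0,0,0,0,1])

```text
t: 30.78
tool_pos: [0.6074, 0.2357, 0.1303]
orientation: [-2.534, -1.833, 0.014]
force: [-4.2, 5.0, -2.1]
opening: 0.015
```

```bash
python3 - <<'E'
from h import *
peg2(6,.025)
E
```

```text
t 30.77 z 0.1303 phi 0.7133 r 0.0851 ft 6.5 fr 0.1 fz -2.1 open 0.0150
0.688 [ 0.13 -0.17]
0.663 [ 0.13 -0.17]
0.638 [ 0.13 -0.17]
0.613 [ 0.12 -0.17]
0.588 [ 0.12 -0.18]
0.563 [ 0.12 -0.18]
```

Call:
apply_moves(commands=[0.13,-0.17,0,0,0,0,1,0.13,-0.17,0,0,0,0,1])

```text
t: 31.02
tool_pos: [0.6096, 0.233, 0.1303]
orientation: [-2.532, -1.833, 0.015]
force: [-2.5, 4.7, -2.4]
opening: 0.0157
```

Call:
apply_moves(commands=[0.13,-0.17,0,0,0,0,1])

```text
t: 31.15
tool_pos: [0.6106, 0.2317, 0.1303]
orientation: [-2.531, -1.834, 0.015]
force: [-3.0, 4.7, -2.3]
opening: 0.0156
```

Call:
apply_moves(commands=[0.12,-0.17,0,0,0,0,1])

```text
t: 31.28
tool_pos: [0.6116, 0.2304, 0.1303]
orientation: [-2.53, -1.834, 0.015]
force: [-3.0, 5.5, -3.2]
opening: 0.0154
```

```bash
python3 - <<'E'
from h import *
peg2(5,.025);tilt()
E
```

```text
t 31.27 z 0.1303 phi 0.6330 r 0.0851 ft 6.2 fr 0.8 fz -3.2 open 0.0154
0.608 [ 0.11 -0.18]
0.583 [ 0.12 -0.18]
0.558 [ 0.11 -0.18]
0.533 [ 0.11 -0.18]
0.508 [ 0.11 -0.18]
tool z [-0.017  0.008 -1.   ] corr [-0.008 -0.017 -0.   ] jaw deg -18.129999601769732
```

Call:
apply_moves(commands=[0.11,-0.18,0,0,0,0,1,0.12,-0.18,0,0,0,0,1])

```text
t: 31.52
tool_pos: [0.6135, 0.2276, 0.1303]
orientation: [-2.529, -1.835, 0.015]
force: [-3.6, 5.6, -2.7]
opening: 0.0155
```

Call:
apply_moves(commands=[0.11,-0.18,0,0,0,0,1])

```text
t: 31.65
tool_pos: [0.6144, 0.2263, 0.1303]
orientation: [-2.528, -1.835, 0.015]
force: [-3.4, 4.7, -2.2]
opening: 0.0153
```

```bash
python3 - <<'E'
from h import *
peg2(5,.025);tilt()
E
```

```text
t 31.65 z 0.1303 phi 0.5753 r 0.0851 ft 5.8 fr -0.4 fz -2.2 open 0.0153
0.550 [ 0.11 -0.18]
0.525 [ 0.11 -0.18]
0.500 [ 0.1  -0.19]
0.475 [ 0.1  -0.19]
0.450 [ 0.09 -0.19]
tool z [-0.018  0.009 -1.   ] corr [-0.009 -0.018 -0.   ] jaw deg -18.0415297528532
```

Call:
apply_moves(commands=[0.11,-0.18,0,0,0,0,1])

```text
t: 31.78
tool_pos: [0.6151, 0.2251, 0.1303]
orientation: [-2.526, -1.835, 0.016]
force: [-3.1, 6.8, -2.1]
opening: 0.0155
```

Call:
apply_moves(commands=[0.11,-0.18,0,0,0,0,1])

```text
t: 31.9
tool_pos: [0.6158, 0.2241, 0.1303]
orientation: [-2.525, -1.836, 0.016]
force: [-4.5, 7.0, -2.6]
opening: 0.0157
```

Call:
apply_moves(commands=[0.1,-0.19,0,0,0,0,1])

```text
t: 32.02
tool_pos: [0.6164, 0.2232, 0.1303]
orientation: [-2.523, -1.836, 0.016]
force: [-4.5, 6.9, -2.7]
opening: 0.0156
```

```bash
python3 - <<'E'
from h import *
peg2(5,.025);tilt()
E
```

```text
t 32.02 z 0.1303 phi 0.5319 r 0.0851 ft 8.3 fr -0.4 fz -2.7 open 0.0156
0.507 [ 0.1  -0.19]
0.482 [ 0.1  -0.19]
0.457 [ 0.1  -0.19]
0.432 [ 0.09 -0.19]
0.407 [ 0.09 -0.19]
tool z [-0.021  0.011 -1.   ] corr [-0.011 -0.021 -0.   ] jaw deg -17.911554324061036
```

Call:
apply_moves(commands=[0.1,-0.19,0,0,0,0,1,0.1,-0.19,0,0,0,0,1])

```text
t: 32.28
tool_pos: [0.6172, 0.2216, 0.1303]
orientation: [-2.519, -1.836, 0.015]
force: [-4.3, 9.1, -2.4]
opening: 0.0154
```

Call:
apply_moves(commands=[0.1,-0.19,0,0,0,0,1])

```text
t: 32.4
tool_pos: [0.6176, 0.221, 0.1303]
orientation: [-2.516, -1.837, 0.015]
force: [-5.3, 8.2, -2.1]
opening: 0.0153
```

```bash
python3 - <<'E'
from h import *
peg2(3,.025);tilt()
E
```

```text
t 32.40 z 0.1303 phi 0.5027 r 0.0851 ft 9.7 fr -0.7 fz -2.1 open 0.0153
0.478 [ 0.09 -0.19]
0.453 [ 0.1  -0.19]
0.428 [ 0.09 -0.19]
tool z [-0.023  0.015 -1.   ] corr [-0.015 -0.023 -0.   ] jaw deg -17.739437044243477
```

Call:
apply_moves(commands=[0.13,-0.25,0,0,0,0,1,0.13,-0.25,0,0,0,0,1])

```text
t: 32.65
tool_pos: [0.6186, 0.219, 0.1303]
orientation: [-2.511, -1.837, 0.015]
force: [-5.3, 10.2, -1.5]
opening: 0.0155
```

Call:
apply_moves(commands=[0.13,-0.25,0,0,0,0,1,0.13,-0.25,0,0,0,0,1])

```text
t: 32.9
tool_pos: [0.6194, 0.2175, 0.1303]
orientation: [-2.504, -1.838, 0.015]
force: [-6.5, 10.9, -2.3]
opening: 0.0155
```

```bash
python3 - <<'E'
from h import *
peg2(3,.025);tilt()
E
```

```text
t 32.90 z 0.1303 phi 0.4559 r 0.0851 ft 12.6 fr -1.0 fz -2.3 open 0.0155
0.431 [ 0.08 -0.2 ]
0.406 [ 0.09 -0.19]
0.381 [ 0.08 -0.2 ]
tool z [-0.029  0.023 -0.999] corr [-0.023 -0.029 -0.   ] jaw deg -17.43188720079788
```

Call:
apply_moves(commands=[0.12,-0.25,0,0,0,0,1,0.11,-0.24,0,0,0,0,1])

```text
t: 33.15
tool_pos: [0.6199, 0.2165, 0.1303]
orientation: [-2.497, -1.839, 0.015]
force: [-6.1, 11.1, -1.7]
opening: 0.0157
```

Call:
apply_moves(commands=[0.1,-0.22,0,0,0,0,1,0.1,-0.22,0,0,0,0,1])

```text
t: 33.4
tool_pos: [0.62, 0.2162, 0.1303]
orientation: [-2.49, -1.84, 0.014]
force: [-6.1, 12.0, -2.4]
opening: 0.0157
```

```bash
python3 - <<'E'
from h import *
peg2(1,.025);tilt()
E
```

```text
t 33.40 z 0.1303 phi 0.4391 r 0.0851 ft 13.5 fr -0.4 fz -2.4 open 0.0157
0.414 [ 0.08 -0.2 ]
tool z [-0.034  0.032 -0.999] corr [-0.032 -0.034 -0.   ] jaw deg -17.060053922804908
```

Call:
apply_moves(commands=[0.1,-0.23,0,0,0,0,1,0.1,-0.23,0,0,0,0,1])

```text
t: 33.65
tool_pos: [0.6202, 0.2159, 0.1303]
orientation: [-2.482, -1.841, 0.012]
force: [-6.6, 11.8, -1.5]
opening: 0.0158
```

Call:
apply_moves(commands=[0.1,-0.22,0,0,0,0,1,0.1,-0.22,0,0,0,0,1,0.1,-0.22,0,0,0,0,1])

```text
t: 34.02
tool_pos: [0.6202, 0.2157, 0.1303]
orientation: [-2.471, -1.842, 0.011]
force: [-7.0, 11.3, -1.5]
opening: 0.0154
```

```bash
python3 - <<'E'
from h import *
peg2(1,.025);tilt();sink()
E
```

```text
t 34.02 z 0.1303 phi 0.4329 r 0.0851 ft 13.2 fr -1.6 fz -1.5 open 0.0154
0.408 [ 0.08 -0.2 ]
tool z [-0.041  0.043 -0.998] corr [-0.043 -0.041 -0.   ] jaw deg -16.543441543826575
t 34.08 n 4370 conf 0.74 panel z med 132.8
```

The push held at 12.6 to 13.5 N for over a second, so the valve is snug. I relax, release and lift straight up.

Call:
apply_moves(commands=[0,0,0,0,0,0,1,0,0,0,0,0,0,1,0,0,0,0,0,0,5,0,0,0,0,0,0,5,0,0,0,0,0,0,5,0,0,0,0,0,0,5])

```text
t: 34.88
tool_pos: [0.621, 0.2152, 0.1316]
orientation: [-2.472, -1.845, 0.01]
force: [0.1, -0.1, -1.6]
opening: 0.0487
```

```bash
python3 - <<'E'
from h import *
peg2(1);tilt()
E
```

```text
t 34.88 z 0.1316 phi 0.4235 r 0.0856 ft -0.2 fr 0.0 fz -1.6 open 0.0487
0.384 [ 0.08 -0.34]
tool z [-0.039  0.041 -0.998] corr [-0.041 -0.039 -0.   ] jaw deg -16.475645103758268
```

Call:
apply_moves(commands=[0,0,2,0,0,0,5,0,0,3,0,0,0,5,0,0,4,-0.04,-0.04,0,5,0,0,5,0,0,0,5,0,0,0,0,0,0,5,0,0,0,0,0,0,5])

```text
t: 35.62
tool_pos: [0.6217, 0.2141, 0.2842]
orientation: [2.516, 1.874, 0.012]
force: [0.6, -0.3, -0.2]
opening: 0.0499
```

```bash
python3 - <<'E'
from h import *
s=read_state();print(s["tool_pos"],s["force"],np.abs(s["dq"]).max());im,d=sink();im,d=sink();cv2.imwrite("pics/s3.png",cv2.resize(im[120:400,220:460],None,fx=2.1,fy=2.1))
im,d=read_camera("wrist"); cv2.imwrite("pics/w5.png",im)
spots("wrist",["knob","valve_axis","tin","offcut"])
spots("scene",["panel","knob"])
m=camera_model("wrist");K=np.array(m["intrinsics"]);v,u=np.nonzero(d>0);z=d[v,u]
P=np.stack([(u-K[0,2])/K[0,0]*z,(v-K[1,2])/K[1,1]*z,z],1);X=(P-np.array(m["t"]))@np.array(m["R"])
h=cv2.cvtColor(im,cv2.COLOR_BGR2HSV)[v,u]
s=(np.linalg.norm(X[:,:2]-[.615,.225],axis=1)<.05)&(X[:,2]>.16)&(X[:,2]<.178)&(h[:,0]>18)&(h[:,0]<35)&(h[:,1]>120)
Y=X[s];print(len(Y),cv2.minEnclosingCircle(Y[:,:2].astype(np.float32)*1000) if len(Y) else 0)
E
```

```text
[0.6216655  0.21410943 0.28416304] [ 0.62352499 -0.30377046 -0.2225691 ] 0.04360494967293388
t 35.67 n 3487 conf 0.91 panel z med 132.8
t 35.77 n 3581 conf 0.60 panel z med 132.9
wrist knob [([0.6149, 0.2264, 0.1488], 0.95)]
wrist valve_axis []
wrist tin [([0.4677, 0.2281, 0.0171], 0.89)]
wrist offcut [([0.6213, 0.1722, 0.0181], 0.67)]
scene panel [([0.488, -0.0687, 0.11], 0.85)]
scene knob [([0.6118, 0.2216, 0.1498], 0.76)]
268 ((615.2514038085938, 222.27610778808594), 7.847166538238525)
```

View pics/s3.png

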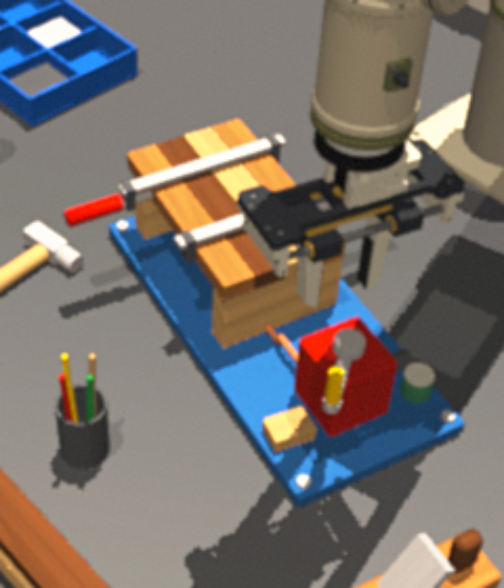

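View pics/w5.png

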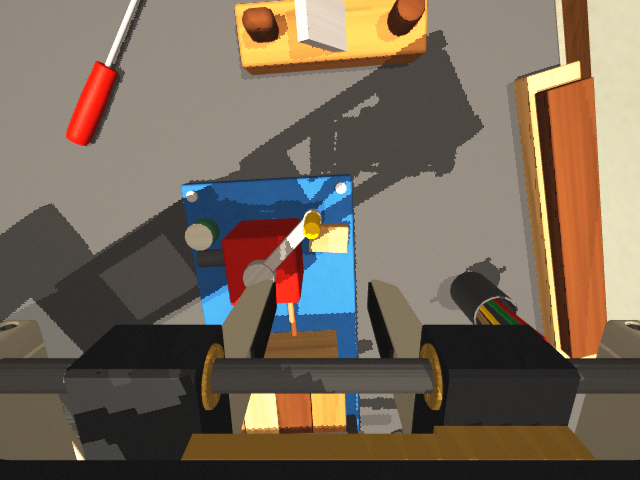

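The scene crop shows the panel lying level on the bearers and the peg free at (334,385). The wrist view shows the peg at (313,222), standing alone, with the tin and offcut in place. The peg's bearing gives a valve angle of about -0.1 rad, which is shut. I let the arm settle and hand in.

Call:
apply_moves(commands=[0,0,0,0,0,0,5,0,0,0,0,0,0,5,0,0,0,0,0,0,5,0,0,0,0,0,0,5])

```text
t: 36.67
tool_pos: [0.6214, 0.2141, 0.2827]
orientation: [2.516, 1.875, 0.009]
force: [-0.3, 0.3, 1.0]
opening: 0.0502
```

```bash
python3 - <<'E'
from h import *
s=read_state();print(s["t"],s["force"],np.abs(s["dq"]).max());print(close_job())
E
```

```text
36.675 [-0.26505508  0.32945656  0.95399377] 0.002736173278396358
the job is handed in; nothing more can be done
None
```

I lowered the panel onto the bearers, shut the valve snug, released the peg and handed the job in at about 36.7 s.

- **Lowering:** I opened the valve in steps of about 0.08 rad. The ram began to sink at a valve angle between about 0.60 and 0.67 by my estimate. The measured sink rate was about 10 mm/s at first (12 mm/s at most) and fell to 5 mm/s. The panel's top dropped from 182.5 to 132.8 mm and stayed there.
- **After landing:** I opened slowly to about 1.15 rad and waited. No camera could see the platform, so full travel of the ram rests on the time and angle given, not on a direct check. The sink rate over that last stretch is likewise not measured.
- **Shutting:** The seat was felt at about -0.08 rad. The push at the peg was 12.6 to 13.5 N in every reading over about a second, never above 14 N.
- **Last checks:**
  - The panel's middle was within about 5 mm of the bearers' middle and looked level.
  - The valve stood at about -0.1 rad, below the 0.15 limit.
  - The gripper was open and clear of the handle.
  - The tin and offcut were within about 5 mm of where they started. I did not measure the other bystanders again.
- **Disagreements:**
  - On the first try at the peg the hand drifted about 1 cm and one finger pushed the peg with about 6 N. I reopened, corrected and gripped again.
  - My angle zero reads about 0.03 rad low, since I measured the start at 0.096 to 0.12 against the stated 0.12 to 0.25. The conclusions don't depend on it.

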